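# Roll the hexagonal manifold screws-up under the light bar

### The arm

A 6-joint arm with a two-finger parallel gripper is mounted at the origin on the work surface. World frame = base frame: x ahead of the robot, y to its left, z up, the work surface at z = 0. Lengths are in mm, angles in rad, forces in N, time in s.
With the tool pointing down it reaches from about 275 to 750 mm from the base axis. Payload 10.2 kg.
Tool frame: the origin (TCP) lies at the very end of the fingers, on their centre line; the grasp point (between the pads) lies ctrl.grip_depth behind it (ctrl.grip_depth is the distance from the TCP to the grasp point, in mm); z points along the fingers, y is the direction in which the jaws open and shut (so a half turn about z gives the same grasp; the last joint's range is limited). The gripper opens to 85 mm and grips with 20 to 120 N. Pads are 22 mm wide; open, the fingers measure 114 mm over their backs; the gripper's body (76 mm by 85 mm) begins 54 mm behind the grasp point. The pads swing forward as they close: fully open they stand 13 mm farther back than shut.
Start: joints at [-1.352, 0.313, 1.498, -0, 1.331, -0.223], TCP at [224.461, -474.603, 231.294] pointing down, gripper open.
Joint ranges: [-2.94, 2.94], [-0.97, 2.17], [0.19, 2.56], [-1.23, 4.37], [0.02, 3.11], [-2.88, 2.88]. Speed limits (rad/s): [2.39, 2.39, 3.01, 3.14, 3.14, 3.14].

### API

Orientations are given as a unit quaternion [w, x, y, z].
In Python, from rig import telemetry, eyes, ctrl, nets gives the robot as it stands. The module is installed in compiled form; this text tells all that it offers.
- The arm moves only by the tool drive_tool, never from a script. Its argument "series" is text: rows parted by semicolons, each of 7 numbers parted by spaces: the shift along the tool's x, y, z normalised to -1 to 1, where 1 is 0.12 m, then the turn, a rotation vector about the tool's x, y, z normalised to -1 to 1, where 1 is 0.5 rad, then the opening, from 0 (shut) to 1 (fully open). In form: tx ty tz wx wy wz hand; .... A call has 1 to 20 rows; each row is the pose to reach, as a shift and turn from the pose measured when the call began, along the tool's axes at that moment; what a row does not reach only later rows make up. A row lasts 1/10 s, in which the tool goes at most 50 mm and 8.59 degrees, less where a joint would pass 70% of its speed; a pose out of reach is approached as far as the arm can. A call with a number of a shift or a turn outside -1 to 1 is refused whole. A call with a gripper value outside its range is refused whole. The fingers move at their own pace and stop on an object; "newtons" is the grip in N (left out, the last holds). Time passes only in rows, so rows that repeat a pose let the fingers close. It gives the time, the measured TCP pose, the force and the opening at its end, in the units of the state.
- telemetry.sense(): the state, without advancing time (a new reading comes with each control period).
- eyes.capture(name): name is "side" or "top" or "wrist"; returns a dict with "frame" (400x640x3 uint8, red, green, blue), "fx", "fy", "cx", "cy" (pixels), "view" (4x4, takes a point from world to camera coordinates). Camera axes: x right, y up, looking along -z (the intrinsics and any distortion apply to the point x, -y, -z); pixel columns grow to the right and rows downward; lengths in mm; the calibration is good to about 2 mm. A picture is of the moment at which its call begins. There is no depth.
- ctrl.finish_job(): hands the job in, once; it reports no verdict.
Trained networks look in a picture, given as the dict that the camera call returned (one of the last four; its "shot" number tells which), for a name from the list of things; names that differ only in an ending like _2 or _b are one class to them, and where a whole thing is asked for, a point or a joint stands for the part that bears it (a point fixed in the world has none). Each returns a list of dicts, best first, with "confidence" (0 to 1); they miss things now and then, are a little off and sometimes report something else, mostly with a low value. They report only what shows in the picture. A call takes as long as a camera call. They do not tell look-alikes from the thing itself.
- nets.spot_in(name, picture): "rect" ([left, top, right, bottom] in pixels, round what is visible of it).
The state is a dict: "time_s": time; "joints": joint angles; "dq": joint speeds; "tau": joint torques, N m; "eef_pos": TCP position; "ee_rot": TCP orientation; "force": force on the tool from outside, world axes, zero at the start; "wrist_torque": the same for the moment, N m; "grip_width": opening from 0.0 (shut) to 1.0 (fully open).
Only numpy, scipy, OpenCV 4.12 (cv2) and the standard library are available. Lean on these libraries where they do the work, as an engineer would, in place of code of your own. Each camera call takes 0.05 s, during which the arm holds its last target. There are 200 camera calls.

### The job

The hexagonal aluminium manifold on the black mat must lie with its three socket screws facing straight up so that they can be tightened. Roll it away from you over its edges, one face at a time (two faces in all, letting it settle flat on the face between), keeping it on the mat and not lifting it; then push it fully home, square against the stop rail at the back of the mat. Do not bump the light bar that hangs over the mat, leave the key rack, hammer, jar and spool where they are, and let go at the end.

Things in the scene. Friction and masses are not known exactly. Their poses are not given: they have to be found in the camera images.
- block: The loose aluminium manifold, 0.55 to 0.9 kg: a regular hexagonal prism, 50 mm across flats (57.7 across corners, faces 28.9 wide), 140 long. Origin at its centre, 25 mm above the face it lies on. Its y axis runs along its length; its z axis points out of the face with the three socket screws. At the start it lies 106 to 132 mm (centre) from the rail, about parallel to it, y to the robot's left.
- screw_face (a point): Centre of the manifold's screw face, 25 mm from its centre along its z (three dark round recesses 19 mm across, 45 mm apart, flush). At the start this face looks down and towards the robot, 120 degrees from the top; one roll away from the robot brings it to 60 degrees from the top, still on the robot's side, the second on top. Each roll carries the centre 28.9 mm towards the rail.
- station: The fixed station: black silicone mat 3 mm thick, 380 mm along y, from x = -210 mm to 0, ending at an aluminium stop rail 36 mm high, 12 mm thick. Origin on the cart top (z = 0) below the middle of the rail's robot-side face; x points away from the robot into the rail, y along it to the left, z up. With the manifold home its centre is at x = -28.9 mm, z = 28 mm.
- mat_middle (a point): Middle of the mat's top. Friction of manifold on mat is about 0.5 to 0.7: a level push on the manifold's robot side mostly slides it. Lifting its overhanging lower robot-side face (or the mid-height corner) with the fingertips along an arc about its far bottom edge tips it; past 30 degrees it drops onto the next face and stays there.
- lamp: The fixed light bar over the mat; same origin and axes as the station. It runs along y, 466 mm long, x from -125 to -65 mm, underside at 198 mm, top at 226 mm; 16 mm square posts at x = -95, y = -225 and +225 mm. It blocks an upright tool: reach in under it from the robot's side, tool leaning back 35 to 45 degrees, fingers pointing down and away from the robot.
- key_rack: Bystander: loose grey plastic rack 60 x 120 x 60 mm with three upright hex keys, up to 134 mm high; origin at the centre of its underside.
- hammer: Bystander: small hammer lying on the cart top, 220 mm long; origin at its underside, handle towards its -x.
- jar: Bystander: glass jar with a screw lid, 70 mm across, 90 mm high; origin at the centre of its underside.
- spool: Bystander: red spool standing on end, 64 mm across, 60 mm high; origin at the centre of its underside.
Not all that is in view belongs to the job. Of the things like the block, leave any that is orange or purple; of the rest the larger one is meant.

How it is judged (in metres and radians):
On the way, in this order (a step that is already met when the one before it is completed fails the run):
1. the manifold has been rolled one face away from the robot and lies flat on it (angle between block's own z axis and vertical between 0.95 and 1.15 rad), for 0.2 s.
2. the manifold has been rolled a second face and lies with the screws up (angle between block's own z axis and vertical below 0.1 rad), for 0.2 s.
At the end, for the whole second after the job is handed in: The manifold lies flat on the mat, screws up (within 0.08 rad), its centre within about 4.5 mm of the home position against the rail, parallel to the rail within 0.05 rad, within 120 mm of the middle of the rail, released and at rest (angle between block's own z axis and vertical below 0.08 rad and x of block in the frame of station between -0.0335 and -0.02 m and angle between the y axis of block and the y axis of station, either way round below 0.05 rad and y of block in the frame of station between -0.12 and 0.12 m and z of block in the frame of station below 0.032 m and linear speed of block below 0.01 m/s and angular speed of block below 0.1 rad/s); the robot touches nothing.
It fails at once if the manifold is lifted (centre more than 48 mm above the cart top; rolling needs 32) (z of block in the frame of station above 0.048 m).
It fails at once if the manifold is rolled towards the robot (screw face turned right down) (angle between block's own z axis and vertical above 2.5 rad).
It fails at once if the light bar is bumped (over 4 N) (contact force between lamp and anything else above 4 N).
It fails at once if the key rack, hammer, jar or spool is moved by more than 20 mm (distance of any of key_rack, hammer, jar, spool from where it was at the start of the episode above 0.02 m).
It also fails if it takes over 51 s, if anything falls off the work surface, if the arm or the gripper's body presses on something with over 40 N, if the wrist force passes 120 N, or if a joint passes its speed limit or range.

## Working session

There is one attempt and no reset: what is moved stays moved. The work goes in short steps, Python scripts to look and compute and a tool call to move; the robot and the scene stay as the last step left them, time stands still between calls to the robot, and variables do not carry over. Pictures are saved under pics/ and viewed, about 8 in all and at most 12, crops included, and the job is handed in when it is done.

Besides the shell and the picture viewer there is one more tool, called after "Call:" as name(argument=value, ...) on one line, values as JSON. drive_tool: Moves the arm, as the interface text tells. Scaled input: -1 to 1 covers 0.12 m each way for a shift and 0.5 rad each way for a turn. Its arguments: {"type":"object","properties":{"series":{"type":"string"},"newtons":{"type":"number"}},"required":["series"]}

```bash
mkdir -p pics
cat > h.py <<'E'
import numpy as np, cv2
from rig import telemetry, eyes, ctrl, nets
def cap(n,save=None):
    p=eyes.capture(n)
    if save: cv2.imwrite('pics/'+save+'.png',cv2.cvtColor(p['frame'],cv2.COLOR_RGB2BGR))
    return p
def proj(p,X):
    X=np.atleast_2d(X).astype(float); V=np.array(p['view'])
    c=X@V[:3,:3].T+V[:3,3]
    return np.c_[p['fx']*c[:,0]/-c[:,2]+p['cx'], p['fy']*-c[:,1]/-c[:,2]+p['cy']]
def atz(p,u,v,z):
    V=np.array(p['view']); R=V[:3,:3]; o=-R.T@V[:3,3]
    d=R.T@np.array([(u-p['cx'])/p['fx'],-(v-p['cy'])/p['fy'],-1])
    return o+d*(z-o[2])/d[2]
E
python3 - <<'E'
from h import *
s=telemetry.sense(); print({k:np.round(v,3) for k,v in s.items()}, ctrl.grip_depth)
a=[]
for n in ['top','side']:
    p=cap(n,n+'0'); print(n,p['fx'],p['cx'],p['cy'],[k for k in p], np.round(p['view'],3).tolist())
    for k in ['block','screw_face','station','lamp','key_rack','hammer','jar','spool']:
        for d in nets.spot_in(k,p)[:3]: print(k,np.round(d['rect']),round(d['confidence'],2))
    a.append(p['frame'])
E
```

```text
{'time_s': np.float64(0.0), 'joints': array([-1.352,  0.313,  1.498,  0.   ,  1.331, -0.223]), 'dq': array([ 0.   , -0.   ,  0.001,  0.   , -0.001,  0.   ]), 'tau': array([ 0.0000e+00, -4.1226e+01, -2.5975e+01, -0.0000e+00,  4.0000e-03,
        0.0000e+00]), 'eef_pos': array([ 224.406, -474.329,  230.718]), 'ee_rot': array([-0.001,  0.976,  0.219,  0.   ]), 'force': array([ 0.665, -0.706, -0.367]), 'wrist_torque': array([-0.012,  0.007,  0.026]), 'grip_width': np.float64(0.997)} 18.700000000000003
top 418.6798455141642 322.62012513707344 202.8657850592344 ['frame', 'fx', 'fy', 'cx', 'cy', 'view', 'shot'] [[-0.028, -1.0, -0.003, 10.538], [0.988, -0.028, 0.15, -602.108], [-0.15, 0.001, 0.989, -1226.051], [0.0, 0.0, 0.0, 1.0]]
block [313. 258. 351. 310.] 0.85
block [384. 252. 405. 285.] 0.78
block [342. 113. 358. 143.] 0.71
screw_face [312. 262. 352. 308.] 0.67
screw_face [342. 203. 390. 220.] 0.56
screw_face [148. 255. 194. 281.] 0.25
station [340. 202. 392. 224.] 0.64
lamp [273. 178. 449. 214.] 0.73
lamp [462. 230. 488. 305.] 0.5
key_rack [150. 255. 193. 280.] 0.84
hammer [458. 229. 492. 302.] 0.75
jar [156. 186. 190. 209.] 0.67
spool [451. 173. 478. 195.] 0.55
spool [271. 159. 450. 243.] 0.27
side 467.6015277302753 320.60575770061416 198.72371445868546 ['frame', 'fx', 'fy', 'cx', 'cy', 'view', 'shot'] [[0.756, -0.655, 0.008, -464.118], [0.479, 0.561, 0.675, -320.323], [-0.446, -0.507, 0.737, -1452.201], [0.0, 0.0, 0.0, 1.0]]
block [318. 213. 357. 243.] 0.64
block [372. 184. 398. 196.] 0.57
block [250. 248. 262. 262.] 0.45
screw_face [370. 181. 398. 198.] 0.78
screw_face [320. 212. 359. 244.] 0.62
station [290. 140. 404. 265.] 0.81
lamp [291. 138. 400. 269.] 0.75
lamp [342. 296. 404. 355.] 0.25
key_rack [319. 208. 356. 243.] 0.55
hammer [344. 295. 403. 354.] 0.65
jar [246. 132. 261. 153.] 0.53
spool [409. 264. 436. 286.] 0.73
```

View pics/top0.png

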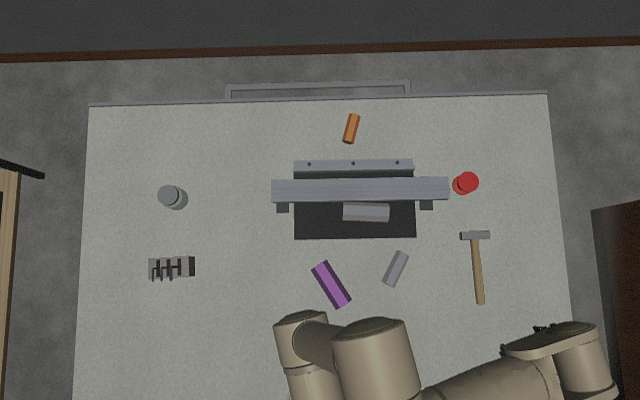

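View pics/side0.png

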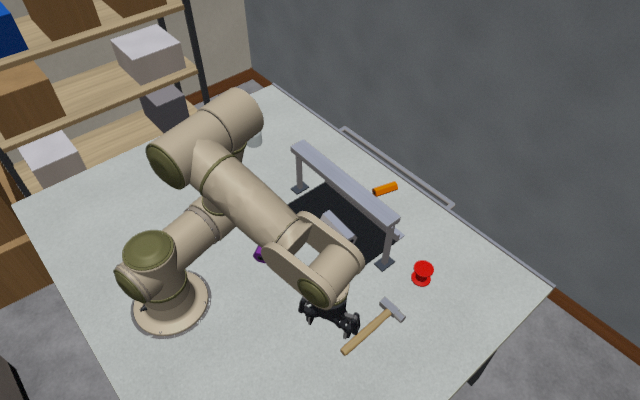

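Run:
```python
from h import *
p=cap('top')
c=p['frame'][150:300,265:465]; cv2.imwrite('pics/c1.png',cv2.cvtColor(cv2.resize(c,None,fx=4,fy=4,interpolation=cv2.INTER_CUBIC),cv2.COLOR_RGB2BGR))
for n,(u,v,z) in dict(matL=(294,238.5,3),matR=(416,237,3),railL=(293,160,36),railR=(413,158.5,36),blkNL=(343.5,220,28),blkNR=(389,221,28)).items(): print(n,atz(p,u,v,z).round(0))
```

```text
matL [499.  85.   3.]
matR [ 493. -293.    3.]
railL [741.  82.  36.]
railR [ 735. -291.   36.]
blkNL [550. -69.  28.]
blkNR [ 543. -208.   28.]
```

View pics/c1.png

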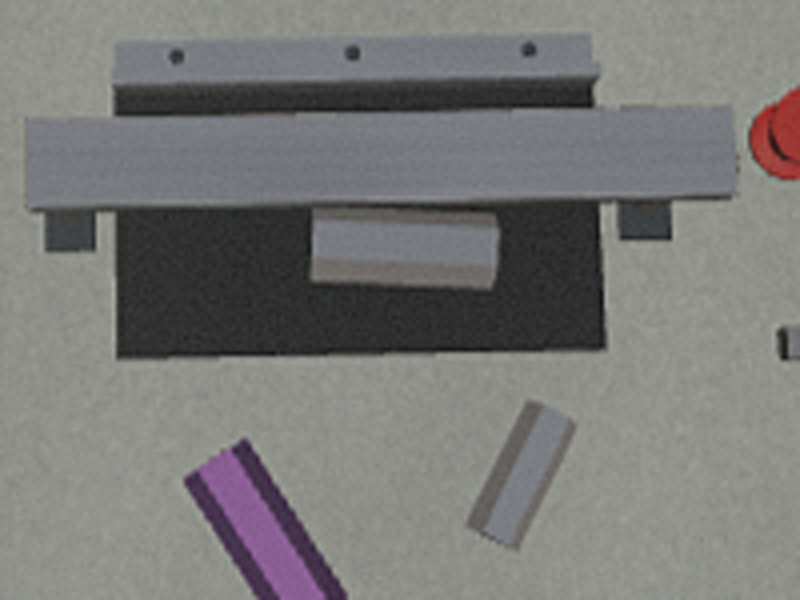

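```bash
cat >> h.py <<'E'
from scipy.spatial.transform import Rotation as R, Slerp
def cur():
    s=telemetry.sense(); q=s['ee_rot']; return np.array(s['eef_pos']),R.from_quat([q[1],q[2],q[3],q[0]]),s
def tool(lean,psi):
    a=np.radians(lean); M=np.array([[np.cos(a),0,np.sin(a)],[0,-1,0],[np.sin(a),0,-np.cos(a)]])
    return R.from_euler('z',psi)*R.from_matrix(M)
def rows(pts,r1,n=None):
    """units for each target (pos, rot r1) relative to the present pose"""
    p0,r0,s=cur()
    for p in pts:
        t=r0.inv().apply(np.array(p)-p0)/120; w=(r0.inv()*r1).as_rotvec()/.5
        print('target',np.round(p,1),'row',np.round(t,3),np.round(w,3),'max',round(max(abs(np.r_[t,w])),2))
E
python3 - <<'E'
from h import *
p0,r0,s=cur(); T=np.array([440,-135,170]); r1=tool(40,-.03)
sl=Slerp([0,1],R.concatenate([r0,r1]))
for f in (.25,.5,.75,1): rows([p0+f*(T-p0)],sl(f))
E
```

```text
target [ 278.4 -389.7  216. ] row [ 0.708 -0.448  0.128] [-0.082  0.342  0.226] max 0.71
target [ 332.2 -304.8  200.7] row [ 1.417 -0.895  0.255] [-0.165  0.685  0.452] max 1.42
target [ 386.1 -219.9  185.3] row [ 2.125 -1.343  0.383] [-0.247  1.027  0.679] max 2.13
target [ 440. -135.  170.] row [ 2.834 -1.79   0.511] [-0.329  1.37   0.905] max 2.83
```

Call:
drive_tool(series="0.4 -0.25 0 -0.05 0.2 0.13 1; 0.7 -0.45 0.13 -0.08 0.34 0.23 1; 0.98 -0.62 0.17 -0.11 0.47 0.31 1; 0.98 -0.62 0.17 -0.11 0.47 0.31 1")

```text
time_s: 1.35
eef_pos: [299.8, -353.4, 210.1]
ee_rot: [-0.001, 0.982, 0.142, 0.121]
force: [-0.2, -0.8, 0.4]
grip_width: 0.998
```

Run:
```python
from h import *
p0,r0,s=cur(); print(p0,s['time_s']); T=np.array([440,-135,170]); r1=tool(40,-.03)
sl=Slerp([0,1],R.concatenate([r0,r1]))
for f in (.25,.5,.75,1): rows([p0+f*(T-p0)],sl(f))
```

```text
[ 299.80460764 -353.36674482  210.14850849] 1.35
target [ 334.9 -298.8  200.1] row [ 0.379 -0.358  0.167] [-0.057  0.224  0.148] max 0.38
target [ 369.9 -244.2  190.1] row [ 0.757 -0.716  0.334] [-0.113  0.449  0.297] max 0.76
target [ 405.  -189.6  180. ] row [ 1.136 -1.074  0.5  ] [-0.17   0.673  0.445] max 1.14
target [ 440. -135.  170.] row [ 1.515 -1.432  0.667] [-0.226  0.897  0.593] max 1.51
```

Call:
drive_tool(series="0.38 -0.36 0.17 -0.06 0.22 0.15 1; 0.7 -0.66 0.3 -0.11 0.42 0.28 1; 0.98 -0.93 0.43 -0.15 0.59 0.39 1; 0.98 -0.93 0.43 -0.15 0.59 0.39 1")

```text
time_s: 1.75
eef_pos: [390.1, -208.9, 183.3]
ee_rot: [0.002, 0.962, 0.039, 0.269]
force: [0.7, -0.5, -0.4]
grip_width: 0.999
```

Run:
```python
from h import *
rows([[440,-135,170]],tool(40,-.03))
```

```text
target [ 440 -135  170] row [ 0.344 -0.586  0.32 ] [-0.079  0.306  0.199] max 0.59
```

Call:
drive_tool(series="0.17 -0.3 0.16 -0.04 0.15 0.1 1; 0.34 -0.59 0.32 -0.08 0.31 0.2 1; 0.34 -0.59 0.32 -0.08 0.31 0.2 1;0.34 -0.59 0.32 -0.08 0.31 0.2 1")

```text
time_s: 2.15
eef_pos: [439.9, -134.4, 169.9]
ee_rot: [0.005, 0.939, -0.013, 0.343]
force: [0.2, -0.3, -0.4]
grip_width: 0.998
```

Run:
```python
from h import *
p0,r0,s=cur(); print(p0,r0.as_matrix().round(3))
p=cap('wrist','w1'); print(p['fx'],p['cx'],p['cy'],np.round(p['view'],4).tolist())
# overlay predicted station/block edges
im=cv2.cvtColor(p['frame'],cv2.COLOR_RGB2BGR)
def poly(P,c): cv2.polylines(im,[np.round(proj(p,P)).astype(int)],True,c,1)
def st(P,o=(706,-107),psi=-.016): return R.from_euler('z',psi).apply(np.array(P,float))+np.r_[o,0]
def bl(P,o=(575,-140),psi=-.05): return R.from_euler('z',psi).apply(np.array(P,float))+np.r_[o,0]
poly(st([[-210,190,3],[-210,-190,3],[0,-190,3],[0,190,3]]),(0,255,0))
poly(bl([[-28.9,70,28],[-28.9,-70,28],[-14.4,-70,53],[-14.4,70,53]]),(0,0,255))
cv2.imwrite('pics/w1o.png',im)
```

```text
[ 439.9124115  -134.43569336  169.94491147] [[ 0.765 -0.028  0.644]
 [-0.021 -1.    -0.019]
 [ 0.644  0.001 -0.765]]
335.7728886646287 316.2323099518501 199.31141740764875 [[-0.0285, -0.9996, 0.0012, -121.3922], [0.9148, -0.0256, 0.4032, -502.0317], [-0.403, 0.0126, 0.9151, -132.3215], [0.0, 0.0, 0.0, 1.0]]
```

View pics/w1o.png

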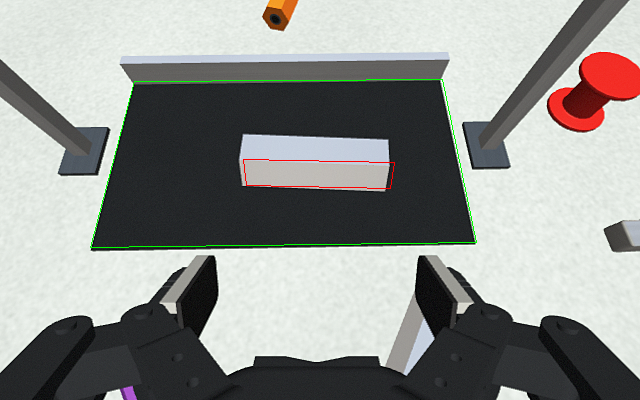

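Run:
```python
from h import *
p=cap('wrist','w2')
g=p['frame'].astype(int).sum(2)
for u in (250,290,330,380):
    c=g[120:205,u]; print(u,[(120+i,int(c[i+1]-c[i])) for i in range(84) if abs(c[i+1]-c[i])>35])
for v in (145,175):
    c=g[v,225:405]; print(v,[(225+i,int(c[i+1]-c[i])) for i in range(179) if abs(c[i+1]-c[i])>60])
for u,v,z in [(241.5,187,28),(387,191.5,28),(242,159,53),(389,162,53)]: print(atz(p,u,v,z).round(1))
```

```text
250 [(133, 139), (134, 344), (135, 90), (160, -65), (185, -131), (186, -388), (187, 60)]
290 [(134, 77), (135, 284), (136, 218), (161, -43), (187, -393), (188, -75)]
330 [(136, 222), (137, 403), (138, -55), (163, -73), (188, -139), (189, -381), (190, 51)]
380 [(138, 244), (139, 328), (140, -47), (165, -63), (190, -119), (191, -379)]
145 [(238, 197), (239, 299), (240, 76), (386, -529)]
175 [(238, 244), (239, 290), (385, -277), (386, -187)]
[548.2 -65.2  28. ]
[ 539.2 -207.    28. ]
[564.9 -69.7  53. ]
[ 557.7 -206.2   53. ]
```

Run:
```python
from h import *
p0,r0,s=cur(); p=cap('wrist')
for d in (0,-13):
  for x in (11,-11):
    print(d,x,proj(p,p0+r0.apply([[x,42.5,d],[x,-42.5,d],[x,55,d],[x,-55,d]])).round(0).tolist())
```

```text
0 11 [[411.0, 237.0], [224.0, 237.0], [439.0, 237.0], [197.0, 237.0]]
0 -11 [[407.0, 280.0], [228.0, 280.0], [434.0, 280.0], [201.0, 280.0]]
-13 11 [[420.0, 249.0], [216.0, 249.0], [450.0, 249.0], [186.0, 249.0]]
-13 -11 [[415.0, 295.0], [220.0, 295.0], [444.0, 295.0], [192.0, 295.0]]
```

Run:
```python
import cv2
a=cv2.imread('pics/w2.png')[235:345,150:330]; cv2.imwrite('pics/c2.png',cv2.resize(a,None,fx=4,fy=4,interpolation=cv2.INTER_CUBIC))
```

```text
(no output)
```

View pics/c2.png

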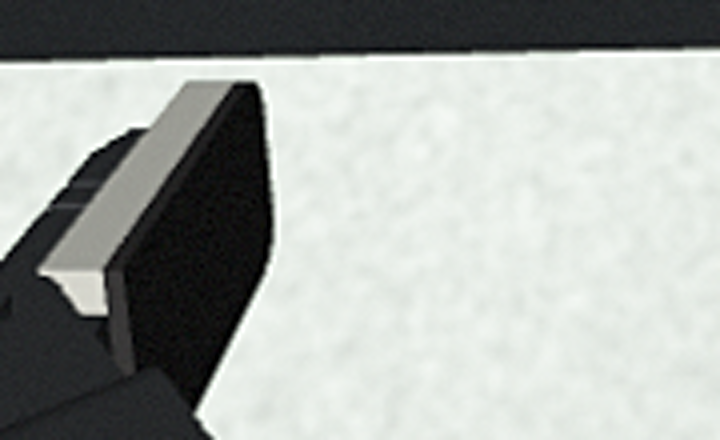

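```bash
cat >> h.py <<'E'
def blk(P,o=(573.5,-138),psi=-.058): return R.from_euler('z',psi).apply(np.array(P,float))+np.r_[o,0]
def arc(x0,th,ext=0):
    "TCP local targets for roll angles th (deg); C offset (-1.5,15.7), pivot (14.4,3), start contact z 19.5"
    out=[]
    for t in th:
        a=np.radians(156.6-t); out.append([14.4+41.5*np.cos(a)+1.5+x0,0,3+41.5*np.sin(a)-15.7])
    return np.array(out)
E
python3 - <<'E'
from h import *
rows(blk([[-60,0,90],[-48,0,30],[-46,0,4]]),tool(40,-.058))
print(arc(0,[0,10,20,30,40,45]).round(1))
E
```

```text
target [ 513.6 -134.5   90. ] row [ 0.038 -0.035  0.908] [-0.031 -0.005  0.042] max 0.91
target [ 525.6 -135.2   30. ] row [-0.208 -0.033  1.355] [-0.031 -0.005  0.042] max 1.35
target [ 527.6 -135.3    4. ] row [-0.335 -0.033  1.531] [-0.031 -0.005  0.042] max 1.53
[[-22.2   0.    3.8]
 [-18.7   0.   10.1]
 [-14.3   0.   15.8]
 [ -8.8   0.   20.6]
 [ -2.7   0.   24.4]
 [  0.6   0.   25.9]]
```

Call:
drive_tool(series="0 -0.02 0.3 -0.01 0 0.02 1; 0.02 -0.03 0.6 -0.03 0 0.04 1; 0.04 -0.035 0.9 -0.03 0 0.04 1; 0.04 -0.035 0.9 -0.03 0 0.04 1; 0.04 -0.035 0.9 -0.03 0 0.04 1")

```text
time_s: 2.8
eef_pos: [513.1, -135.3, 90.7]
ee_rot: [0.01, 0.939, -0.027, 0.343]
force: [0.8, 0.1, 0.8]
grip_width: 0.999
```

Run:
```python
from h import *
rows(blk([[-60,0,90],[-48,0,30],[-46,0,4],[-22.2,0,4]]),tool(40,-.058))
```

```text
target [ 513.6 -134.5   90. ] row [-0.001 -0.007  0.007] [-0.001 -0.004  0.001] max 0.01
target [ 525.6 -135.2   30. ] row [-0.247 -0.007  0.454] [-0.001 -0.004  0.001] max 0.45
target [ 527.6 -135.3    4. ] row [-0.374 -0.007  0.63 ] [-0.001 -0.004  0.001] max 0.63
target [ 551.3 -136.7    4. ] row [-0.222 -0.006  0.758] [-0.001 -0.004  0.001] max 0.76
```

Call:
drive_tool(series="-0.12 0 0.22 0 0 0 1; -0.25 0 0.45 0 0 0 1; -0.37 0 0.62 0 0 0 1; -0.37 0 0.62 0 0 0 1; -0.37 0 0.62 0 0 0 1; -0.37 0 0.62 0 0 0 1")

```text
time_s: 3.4
eef_pos: [527.6, -136.9, 7.4]
ee_rot: [0.011, 0.938, -0.027, 0.344]
force: [0.1, 0.1, -0.2]
grip_width: 0.998
```

Run:
```python
from h import *
print(cur()[0]);p=cap('wrist','w3')
rows(blk([[-30,0,4],[-26,0,4],[-22.2,0,4]]),tool(40,-.058))
rows(blk(arc(0,range(0,46,5))),tool(40,-.058))
```

```text
[ 527.59333795 -136.89532949    7.39484528]
target [ 543.6 -136.3    4. ] row [ 0.084 -0.012  0.106] [ 0.001 -0.01   0.002] max 0.11
target [ 547.5 -136.5    4. ] row [ 0.109 -0.012  0.128] [ 0.001 -0.01   0.002] max 0.13
target [ 551.3 -136.7    4. ] row [ 0.133 -0.012  0.148] [ 0.001 -0.01   0.002] max 0.15
target [ 551.4 -136.7    3.8] row [ 0.132 -0.012  0.15 ] [ 0.001 -0.01   0.002] max 0.15
target [ 552.9 -136.8    7. ] row [ 0.16  -0.012  0.138] [ 0.001 -0.01   0.002] max 0.16
target [ 554.8 -136.9   10.1] row [ 0.188 -0.012  0.128] [ 0.001 -0.01   0.002] max 0.19
target [ 556.9 -137.    13.1] row [ 0.218 -0.012  0.121] [ 0.001 -0.01   0.002] max 0.22
target [ 559.3 -137.2   15.8] row [ 0.247 -0.012  0.116] [ 0.001 -0.01   0.002] max 0.25
target [ 561.9 -137.3   18.3] row [ 0.278 -0.012  0.114] [ 0.001 -0.01   0.002] max 0.28
target [ 564.7 -137.5   20.6] row [ 0.308 -0.012  0.115] [ 0.001 -0.01   0.002] max 0.31
target [ 567.7 -137.7   22.6] row [ 0.338 -0.012  0.118] [ 0.001 -0.01   0.002] max 0.34
target [ 570.8 -137.8   24.4] row [ 0.367 -0.012  0.124] [ 0.001 -0.01   0.002] max 0.37
target [ 574.1 -138.    25.9] row [ 0.396 -0.012  0.132] [ 0.001 -0.01   0.002] max 0.4
```

View pics/w3.png

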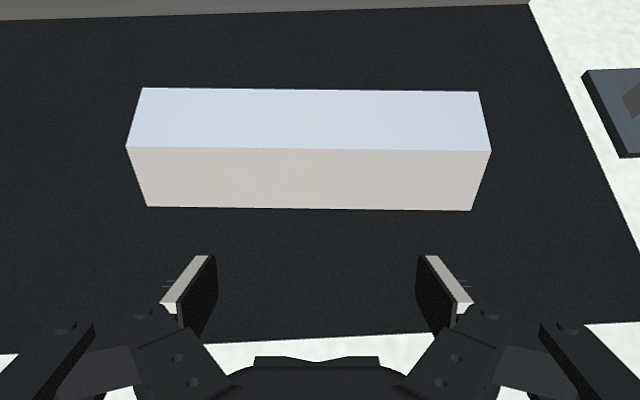

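Call:
drive_tool(series="0.03 -0.01 0.06 0 -0.01 0 1; 0.06 -0.01 0.09 0 -0.01 0 1; 0.08 -0.01 0.11 0 -0.01 0 1; 0.1 -0.01 0.13 0 -0.01 0 1; 0.1 -0.01 0.13 0 -0.01 0 1")

```text
time_s: 3.95
eef_pos: [547.3, -136.6, 3.1]
ee_rot: [0.01, 0.939, -0.027, 0.342]
force: [0.1, 0.5, -0.3]
grip_width: 0.998
```

Run:
```python
from h import *
print(cur()[0],cur()[2]['force']);p=cap('wrist','w4')
g=p['frame'].astype(int).sum(2)
pts=[]
for u in (240,390):
    c=g[150:300,u]; i=np.argmin(np.diff(c[1:])+0) ; print(u,[(150+i,int(c[i+1]-c[i])) for i in range(149) if abs(c[i+1]-c[i])>100])
    v=150+np.argmin(np.diff(c))+.5; print(atz(p,u,v,28).round(1))
```

```text
[ 547.2603586  -136.63201321    3.11915161] [ 0.13888725  0.54605667 -0.30512554]
240 [(248, -464)]
[ 547.1 -105.8   28. ]
390 [(250, -298), (251, -266)]
[ 543.  -164.7   28. ]
```

Run:
```python
from h import *
rows(blk(arc(0.5,range(0,49,4))),tool(40,-.062))
```

```text
target [ 551.8 -136.7    3.8] row [ 0.035 -0.001  0.021] [-0.004  0.     0.009] max 0.04
target [ 553.1 -136.8    6.4] row [ 0.057 -0.001  0.011] [-0.004  0.     0.009] max 0.06
target [ 554.5 -136.9    8.9] row [ 0.08  -0.     0.003] [-0.004  0.     0.009] max 0.08
target [ 556.1 -137.    11.3] row [ 0.103 -0.    -0.004] [-0.004  0.     0.009] max 0.1
target [ 557.9 -137.1   13.6] row [ 0.127 -0.    -0.009] [-0.004  0.     0.009] max 0.13
target [ 559.8 -137.2   15.8] row [ 0.151 -0.    -0.013] [-0.004  0.     0.009] max 0.15
target [ 561.8 -137.3   17.8] row [ 0.175 -0.    -0.015] [-0.004  0.     0.009] max 0.17
target [ 564.  -137.4   19.7] row [ 0.199 -0.    -0.015] [-0.004  0.     0.009] max 0.2
target [ 566.3 -137.6   21.5] row [ 0.223 -0.    -0.014] [-0.004  0.     0.009] max 0.22
target [ 568.8 -137.7   23. ] row [ 0.247 -0.    -0.011] [-0.004  0.     0.009] max 0.25
target [ 571.3 -137.9   24.4] row [ 0.27  -0.    -0.006] [-0.004  0.     0.009] max 0.27
target [ 574.  -138.    25.6] row [ 0.294 -0.     0.   ] [-0.004  0.     0.009] max 0.29
target [ 576.7 -138.2   26.6] row [ 0.317 -0.     0.008] [-0.004  0.     0.009] max 0.32
```

Call:
drive_tool(series="0.035 0 0.02 0 0 0.01 1; 0.057 0 0.01 0 0 0.01 1; 0.08 0 0.003 0 0 0.01 1; 0.103 0 -0.004 0 0 0.01 1; 0.127 0 -0.009 0 0 0.01 1; 0.15 0 -0.013 0 0 0.01 1; 0.175 0 -0.015 0 0 0.01 1; 0.2 0 -0.015 0 0 0.01 1; 0.223 0 -0.014 0 0 0.01 1; 0.247 0 -0.011 0 0 0.01 1; 0.27 0 -0.006 0 0 0.01 1; 0.294 0 0 0 0 0.01 1; 0.294 0 0 0 0 0.01 1; 0.294 0 0 0 0 0.01 1; 0.294 0 0 0 0 0.01 1")

```text
time_s: 5.5
eef_pos: [573.8, -138.0, 25.6]
ee_rot: [0.009, 0.939, -0.029, 0.342]
force: [-0.6, -0.7, 0.0]
grip_width: 1.001
```

Run:
```python
from h import *
print(cur()[0],cur()[2]['force']);p=cap('wrist','w5')
```

```text
[ 573.82234756 -138.01581847   25.55953189] [-0.58719713 -0.72003996  0.0055421 ]
```

View pics/w5.png

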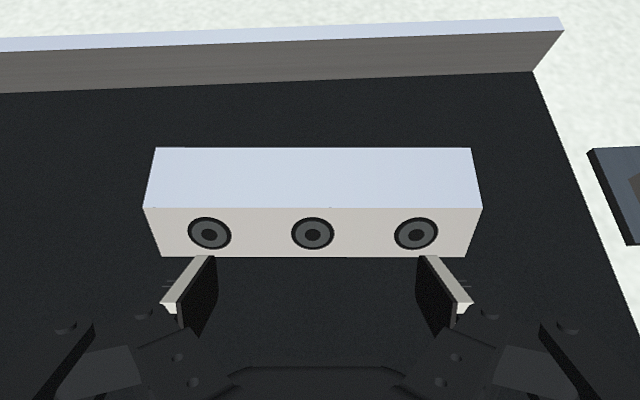

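```bash
cat >> h.py <<'E'
def edge(p,us=(240,300,340,390),lo=150,hi=300):
    g=p['frame'].astype(int).sum(2); q=[]
    for u in us:
        c=g[lo:hi,u]; d=-np.diff(c); v=lo+np.average(np.arange(len(d)),weights=np.where(d>.4*d.max(),d,0))+.5
        q.append(atz(p,u,v+.5,28))
    q=np.array(q); return q
E
python3 - <<'E'
from h import *
p=cap('wrist'); q=edge(p,(250,270,360,380)); print(q.round(1))
k=np.polyfit(q[:,1],q[:,0],1); psi=-np.arctan(k[0]); print('psi',psi)
ym=(atz(p,162,256,28)[1]+atz(p,465.5,257,28)[1])/2; o=(np.polyval(k,ym)+28.87,ym+28.87*psi); print('centre',o, 'local', R.from_euler('z',.016).apply([o[0]-706,o[1]+107,0]))
r=tool(40,psi)
rows(blk([[-48,0,26],[-48,0,3.5],[-28,0,3.5]],o,psi),r)
E
```

```text
[[ 576.3 -107.1   28. ]
 [ 575.7 -116.3   28. ]
 [ 572.9 -157.4   28. ]
 [ 572.4 -166.5   28. ]]
psi -0.06653964901966584
centre (np.float64(603.2305963453761), np.float64(-138.11022474388483)) local [-102.25850709  -32.75048302    0.        ]
target [ 555.3 -134.9   26. ] row [-0.117 -0.017 -0.102] [-0.01   0.     0.006] max 0.12
target [ 555.3 -134.9    3.5] row [-0.238 -0.016  0.041] [-0.01   0.     0.006] max 0.24
target [ 575.3 -136.2    3.5] row [-0.11  -0.015  0.148] [-0.01   0.     0.006] max 0.15
```

Call:
drive_tool(series="-0.06 -0.01 -0.05 -0.01 0 0.01 1; -0.12 -0.017 -0.1 -0.01 0 0.01 1; -0.18 -0.017 -0.03 -0.01 0 0.01 1; -0.24 -0.017 0.04 -0.01 0 0.01 1; -0.24 -0.017 0.04 -0.01 0 0.01 1; -0.24 -0.017 0.04 -0.01 0 0.01 1; -0.18 -0.017 0.09 -0.01 0 0.01 1; -0.14 -0.015 0.125 -0.01 0 0.01 1; -0.11 -0.015 0.15 -0.01 0 0.01 1; -0.11 -0.015 0.15 -0.01 0 0.01 1; -0.11 -0.015 0.15 -0.01 0 0.01 1")

```text
time_s: 6.7
eef_pos: [575.3, -136.2, 3.3]
ee_rot: [0.011, 0.939, -0.032, 0.342]
force: [-0.1, 0.3, -0.2]
grip_width: 1.002
```

Run:
```python
from h import *
print(cur()[0],cur()[2]['force'])
o=(603.2,-138.1);psi=-.066
rows(blk(arc(0.5,range(0,49,4)),o,psi),tool(40,psi))
```

```text
[ 575.27409482 -136.18103528    3.34328512] [-0.09223379  0.26718521 -0.18058357]
target [ 581.6 -136.7    3.8] row [0.043 0.001 0.031] [ 0.     0.001 -0.005] max 0.04
target [ 582.8 -136.8    6.4] row [0.065 0.    0.021] [ 0.     0.001 -0.005] max 0.06
target [ 584.2 -136.8    8.9] row [0.087 0.    0.012] [ 0.     0.001 -0.005] max 0.09
target [ 585.8 -137.    11.3] row [0.11  0.    0.005] [ 0.     0.001 -0.005] max 0.11
target [ 587.6 -137.1   13.6] row [0.134 0.    0.   ] [ 0.     0.001 -0.005] max 0.13
target [ 589.5 -137.2   15.8] row [ 0.158  0.    -0.003] [ 0.     0.001 -0.005] max 0.16
target [ 591.5 -137.3   17.8] row [ 0.182  0.    -0.005] [ 0.     0.001 -0.005] max 0.18
target [ 593.7 -137.5   19.7] row [ 0.206  0.    -0.006] [ 0.     0.001 -0.005] max 0.21
target [ 596.1 -137.6   21.5] row [ 0.23   0.    -0.004] [ 0.     0.001 -0.005] max 0.23
target [ 598.5 -137.8   23. ] row [ 0.254 -0.    -0.001] [ 0.     0.001 -0.005] max 0.25
target [ 601.  -138.    24.4] row [ 0.278 -0.     0.004] [ 0.     0.001 -0.005] max 0.28
target [ 603.7 -138.1   25.6] row [ 0.301 -0.     0.01 ] [ 0.     0.001 -0.005] max 0.3
target [ 606.4 -138.3   26.6] row [ 0.324 -0.     0.018] [ 0.     0.001 -0.005] max 0.32
```

Call:
drive_tool(series="0.022 0 0.022 0 0 0 1; 0.043 0 0.031 0 0 0 1; 0.065 0 0.021 0 0 0 1; 0.087 0 0.012 0 0 0 1; 0.11 0 0.005 0 0 0 1; 0.134 0 0 0 0 0 1; 0.158 0 -0.003 0 0 0 1; 0.182 0 -0.005 0 0 0 1; 0.206 0 -0.006 0 0 0 1; 0.23 0 -0.004 0 0 0 1; 0.254 0 0 0 0 0 1; 0.278 0 0.004 0 0 0 1; 0.3 0 0.01 0 0 0 1; 0.3 0 0.01 0 0 0 1; 0.3 0 0.01 0 0 0 1; 0.3 0 0.01 0 0 0 1")

```text
time_s: 8.3
eef_pos: [603.4, -138.1, 25.4]
ee_rot: [0.011, 0.939, -0.032, 0.342]
force: [-0.7, -0.7, -1.3]
grip_width: 0.999
```

Run:
```python
from h import *
print(cur()[0],cur()[2]['force']);p=cap('wrist','w6')
q=edge(p,(250,270,360,380)); print(q.round(1))
```

```text
[ 603.43284939 -138.10736008   25.42001132] [-0.65793113 -0.65119239 -1.25932663]
[[ 605.8 -107.2   28. ]
 [ 605.2 -116.4   28. ]
 [ 602.4 -157.4   28. ]
 [ 601.7 -166.6   28. ]]
```

View pics/w6.png

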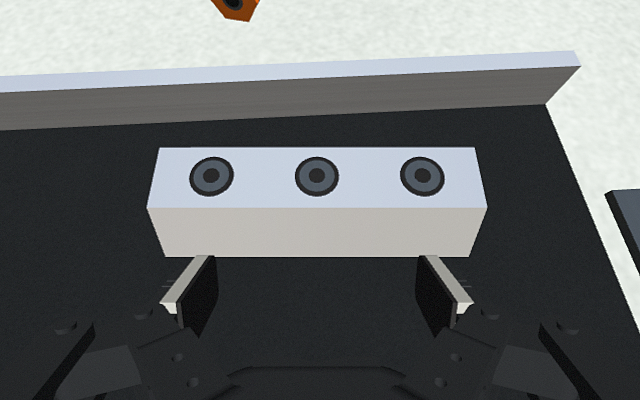

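Run:
```python
from h import *
p=cap('wrist'); g=cv2.GaussianBlur(p['frame'],(3,3),0).astype(int).sum(2)
q=[]
for u in range(180,521,20):
    c=g[92:145,u]; d=-np.diff(c); i=np.argmax(d[:45]); v=92+np.average(np.arange(max(i-2,0),i+3),weights=np.maximum(d[max(i-2,0):i+3],0))+1
    q.append(atz(p,u,v,3))
q=np.array(q); k=np.polyfit(q[:,1],q[:,0],1); print('rail psi',-np.arctan(k[0]),'x at y=-107',np.polyval(k,-107),'resid',np.abs(q[:,0]-np.polyval(k,q[:,1])).max())
V=p['view']; p0,r0,_=cur(); print('cam in tool',r0.inv().apply(-V[:3,:3].T@V[:3,3]-p0).round(0))
o=(632.6,-138.1); r=tool(45,-.016)
rows(blk([[-48,0,25],[-48,0,6],[-30,0,6]],o,-.016),r)
```

```text
rail psi -0.00990829413945204 x at y=-107 702.7046013401389 resid 0.09032591807977042
cam in tool [  70.   -1. -142.]
target [ 584.6 -137.3   25. ] row [-0.123  0.004 -0.098] [ 0.068  0.176 -0.079] max 0.18
target [ 584.6 -137.3    6. ] row [-0.225  0.004  0.023] [ 0.068  0.176 -0.079] max 0.22
target [ 602.6 -137.6    6. ] row [-0.11  -0.004  0.12 ] [ 0.068  0.176 -0.079] max 0.18
```

Call:
drive_tool(series="-0.06 0 -0.05 0.03 0.09 -0.04 1; -0.12 0 -0.1 0.07 0.176 -0.07 1; -0.18 0 -0.03 0.07 0.176 -0.07 1; -0.225 0 0.023 0.07 0.176 -0.07 1; -0.225 0 0.023 0.07 0.176 -0.07 1; -0.225 0 0.023 0.07 0.176 -0.07 1; -0.17 0 0.07 0.07 0.176 -0.07 1; -0.11 0 0.12 0.07 0.176 -0.07 1; -0.11 0 0.12 0.07 0.176 -0.07 1; -0.11 0 0.12 0.07 0.176 -0.07 1")

```text
time_s: 9.4
eef_pos: [602.8, -137.9, 6.2]
ee_rot: [0.002, 0.924, -0.009, 0.383]
force: [0.3, 0.9, -0.3]
grip_width: 1.0
```

Run:
```python
from h import *
p0,r0,s=cur(); print(p0,s['force'],r0.as_matrix().round(3).tolist());p=cap('side','s2')
a=cv2.imread('pics/s2.png')[110:290,250:450]; cv2.imwrite('pics/c3.png',cv2.resize(a,None,fx=3,fy=3,interpolation=cv2.INTER_CUBIC))
r=tool(45,-.012)
rows([p0+[d,-.012*d,0] for d in (10,20,30,40,45,50,54)]+[[p0[0]+d,p0[1]-.012*d,5] for d in (30,50)],r)
```

```text
[ 602.80904819 -137.91351236    6.20672576] [ 0.26678698  0.85211755 -0.32246516] [[0.706, -0.018, 0.708], [-0.015, -1.0, -0.01], [0.708, -0.003, -0.707]]
target [ 612.8 -138.     6.2] row [ 0.061 -0.001  0.06 ] [ 0.004 -0.001 -0.014] max 0.06
target [ 622.8 -138.2    6.2] row [ 0.12  -0.001  0.119] [ 0.004 -0.001 -0.014] max 0.12
target [ 632.8 -138.3    6.2] row [ 0.179 -0.002  0.178] [ 0.004 -0.001 -0.014] max 0.18
target [ 642.8 -138.4    6.2] row [ 0.238 -0.002  0.237] [ 0.004 -0.001 -0.014] max 0.24
target [ 647.8 -138.5    6.2] row [ 0.267 -0.002  0.266] [ 0.004 -0.001 -0.014] max 0.27
target [ 652.8 -138.5    6.2] row [ 0.297 -0.003  0.295] [ 0.004 -0.001 -0.014] max 0.3
target [ 656.8 -138.6    6.2] row [ 0.32  -0.003  0.319] [ 0.004 -0.001 -0.014] max 0.32
target [ 632.8 -138.3    5. ] row [ 0.172 -0.002  0.185] [ 0.004 -0.001 -0.014] max 0.18
target [ 652.8 -138.5    5. ] row [ 0.29  -0.003  0.303] [ 0.004 -0.001 -0.014] max 0.3
```

View pics/c3.png

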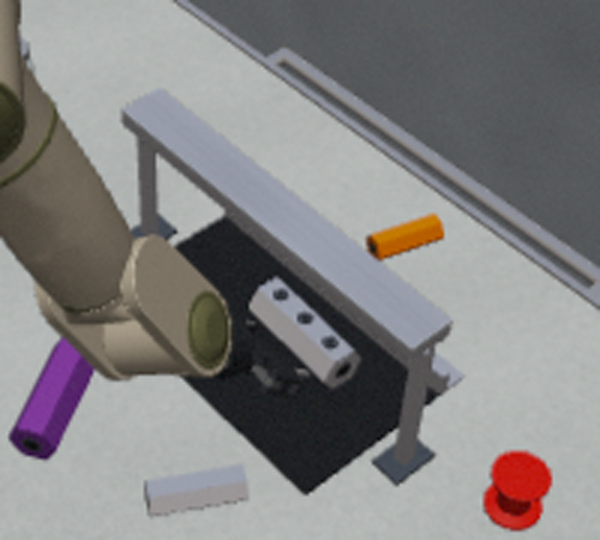

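Run:
```python
from h import *
p=cap('side'); p0,r0,s=cur()
for y in (-170,-185,-200,-215):
    V=p['view']; M=V[:3,:3]; o=-M.T@V[:3,3]; d=M.T@np.array([(319-p['cx'])/p['fx'],-(220-p['cy'])/p['fy'],-1]); X=o+d*(y-o[1])/d[1]
    print(y,X.round(0),'tool',r0.inv().apply(X-p0).round(0))
```

```text
-170 [ 458. -170.  194.] tool [  32.   34. -235.]
-185 [ 445. -185.  218.] tool [  40.   49. -261.]
-200 [ 432. -200.  242.] tool [  48.   64. -287.]
-215 [ 419. -215.  266.] tool [  55.   79. -313.]
```

Call:
drive_tool(series="0.03 0 0.035 0 0 -0.01 1; 0.06 0 0.065 0 0 -0.01 1; 0.085 0 0.095 0 0 -0.01 1; 0.11 0 0.12 0 0 -0.01 1; 0.13 0 0.14 0 0 -0.01 1; 0.15 0 0.16 0 0 -0.01 1; 0.17 0 0.18 0 0 -0.01 1; 0.19 0 0.2 0 0 -0.01 1; 0.21 0 0.22 0 0 -0.01 1; 0.22 0 0.23 0 0 -0.01 1; 0.22 0 0.23 0 0 -0.01 1")

```text
time_s: 10.6
eef_pos: [640.7, -138.4, 4.9]
ee_rot: [0.003, 0.924, -0.007, 0.383]
force: [-1.1, 1.2, -1.9]
grip_width: 1.001
```

Run:
```python
from h import *
p0,r0,s=cur(); print(p0,s['force']);p=cap('wrist','w7'); V=p['view']
q=edge(p,(250,270,360,380)); print(q.round(1))
rows([[p0[0]+d,p0[1]-.012*d,5.5] for d in (0,5,10,12,14,16)],tool(45,-.012))
```

```text
[ 640.66889896 -138.40853877    4.90079233] [-1.10036888  1.24748102 -1.90989546]
[[ 634.  -111.6   28. ]
 [ 633.9 -119.5   28. ]
 [ 633.3 -154.9   28. ]
 [ 633.2 -162.8   28. ]]
target [ 640.7 -138.4    5.5] row [ 0.004 -0.    -0.003] [ 0.003  0.    -0.004] max 0.0
target [ 645.7 -138.5    5.5] row [ 0.033 -0.     0.026] [ 0.003  0.    -0.004] max 0.03
target [ 650.7 -138.5    5.5] row [ 0.063 -0.     0.056] [ 0.003  0.    -0.004] max 0.06
target [ 652.7 -138.6    5.5] row [ 0.074 -0.     0.068] [ 0.003  0.    -0.004] max 0.07
target [ 654.7 -138.6    5.5] row [ 0.086 -0.001  0.079] [ 0.003  0.    -0.004] max 0.09
target [ 656.7 -138.6    5.5] row [ 0.098 -0.001  0.091] [ 0.003  0.    -0.004] max 0.1
```

View pics/w7.png

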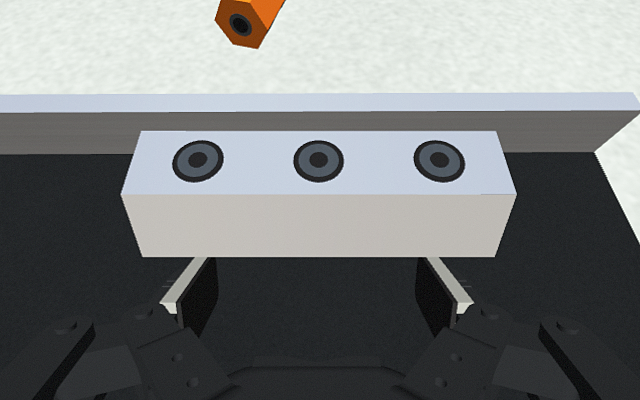

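Call:
drive_tool(series="0.03 0 0.03 0 0 0 1; 0.05 0 0.05 0 0 0 1; 0.063 0 0.06 0 0 0 1; 0.07 0 0.067 0 0 0 1; 0.07 0 0.067 0 0 0 1")

```text
time_s: 11.15
eef_pos: [652.3, -138.6, 5.2]
ee_rot: [0.003, 0.924, -0.007, 0.383]
force: [-1.5, -0.3, -1.0]
grip_width: 1.004
```

Call:
drive_tool(series="0.012 0 0.012 0 0 0 1; 0.018 0 0.018 0 0 0 1; 0.018 0 0.018 0 0 0 1")

```text
time_s: 11.45
eef_pos: [653.7, -138.4, 3.8]
ee_rot: [0.003, 0.925, -0.007, 0.381]
force: [-15.6, 0.5, 1.3]
grip_width: 1.001
```

Call:
drive_tool(series="0.01 0 0.006 0 0 0 1; 0.012 0 0.007 0 0 0 1; 0.012 0 0.007 0 0 0 1; 0.012 0 0.007 0 0 0 1")

```text
time_s: 11.85
eef_pos: [654.0, -138.3, 3.1]
ee_rot: [0.003, 0.925, -0.007, 0.379]
force: [-14.0, -0.6, 1.5]
grip_width: 0.999
```

Run:
```python
from h import *
p0,r0,s=cur(); print(p0,s['force'])
rows([[p0[0]-d,p0[1],p0[2]+h] for d,h in ((8,0),(30,0),(60,10),(100,40))],r0)
```

```text
[ 653.95039225 -138.25576957    3.10665162] [-13.98293966  -0.62093072   1.51362907]
target [ 646.  -138.3    3.1] row [-0.047  0.001 -0.047] [0. 0. 0.] max 0.05
target [ 624.  -138.3    3.1] row [-0.178  0.004 -0.175] [0. 0. 0.] max 0.18
target [ 594.  -138.3   13.1] row [-0.298  0.007 -0.41 ] [0. 0. 0.] max 0.41
target [ 554.  -138.3   43.1] row [-0.359  0.012 -0.822] [0. 0. 0.] max 0.82
```

Call:
drive_tool(series="-0.05 0 -0.05 0 0 0 1; -0.18 0 -0.18 0 0 0 1; -0.3 0 -0.41 0 0 0 1; -0.36 0 -0.82 0 0 0 1; -0.36 0 -0.82 0 0 0 1; -0.36 0 -0.82 0 0 0 1")

```text
time_s: 12.45
eef_pos: [554.9, -137.5, 44.1]
ee_rot: [0.003, 0.925, -0.007, 0.381]
force: [-0.0, -0.9, -0.3]
grip_width: 1.003
```

Run:
```python
from h import *
p0,r0,s=cur(); print(p0,s['force'])
p=cap('wrist','w8')
g=p['frame'].astype(int).sum(2)
q=edge(p,(270,300,340,370),60,250); print(q.round(1))
```

```text
[ 554.88582002 -137.54053457   44.13102162] [-0.01663005 -0.89818626 -0.25880917]
[[ 644.6 -109.1   28. ]
 [ 644.3 -128.1   28. ]
 [ 644.3 -153.4   28. ]
 [ 650.8 -173.    28. ]]
```

View pics/w8.png

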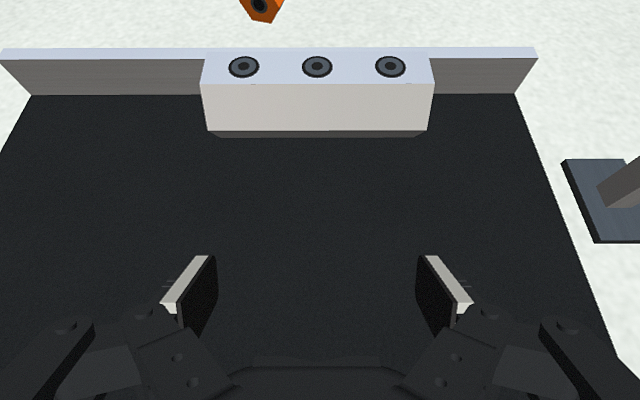

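```bash
python3 -c "
from rig import ctrl
print(ctrl.finish_job())"
```

```text
the job is handed in; nothing more can be done
None
```

I rolled the manifold two faces away from the robot with the open fingertips under its lower edge. It settled flat in between. I then pushed it square against the rail, backed clear and handed the job in at about 12.5 s.

- **After each roll:** the wrist pictures showed the screws on the upper robot-side face, then on top. Each roll moved the centre about 29 mm.
- **Home position:** the push reached about 15 N against the rail. The last picture shows the manifold flat with the screws up. Its centre is about 29.3 mm from the rail and about 31 mm to the right of the rail's middle.
- **Squareness:** it lies within about 0.01 rad of parallel to the rail. One of the four edge samples was off by 6 mm and I left it out, because it probably fell on the wrong edge.
- **Rail measurement:** the top camera put the rail about 3 mm farther away than the wrist camera (706 against 703 mm). I relied on the wrist view and the contact force.
- **Clear of everything:** the force readings I took showed no unexpected contact, and the arm was free at the end. I did not take a final picture of the key rack, hammer, jar and spool, but the arm never went near them. I estimated the clearance to the light bar from the geometry rather than measuring it.

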